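Turn the specimen carousel to the analyser

ROBOT

A 7-joint arm with a two-finger parallel gripper is mounted at the origin on the work surface. World frame = base frame: x ahead of the robot, y to its left, z up, the work surface at z = 0. Lengths are in m, angles in rad, forces in N, time in s.
With the tool pointing down it reaches from about 0.4 to 0.85 m from the base axis. Payload 4.5 kg.
Tool frame: the origin (TCP) lies on the centre line of the jaws, within the pads' length; the fingertips stand 8 mm ahead of it and the grasp point (between the pads) lies 11 mm behind it; z points along the fingers, x is the direction in which the jaws open and shut, and the axes are right-handed (so a half turn about z gives the same grasp; the last joint's range is limited). The gripper opens to 88 mm and grips with 3 to 60 N. Pads are 18 mm wide; open, the fingers measure 123 mm over their backs; the gripper's body (75 mm by 187 mm) begins 45 mm behind the grasp point.
Start: joints at [1.379, 0.689, -0.195, 1.565, 0.157, 0.902, -0.215], TCP at [0.14, -0.609, 0.247] pointing down, gripper open.
Joint ranges: [-3.01, 3.01], [-0.46, 2.08], [-1.47, 1.51], [0.13, 2.56], [-1, 4.14], [0.04, 2.09], [-2.66, 2.66]. Speed limits (rad/s): [2.57, 2.57, 3.14, 3.14, 3.14, 3.14, 3.14].

INTERFACE

Orientations are given as a unit quaternion [x, y, z, w].
In Python, from plant import r gives the robot as it stands.
- The arm moves only by the shell command python3 -m pendant 'ROWS' [FORCE]. ROWS is JSON, a list of rows, each a list of 3 entries, a list of its own where there are three numbers: the turn, a rotation vector about the tool's x, y, z in rad, then the shift along the tool's x, y, z in m, then the opening, from 0 (shut) to 1 (fully open). In form: [[[wx, wy, wz], [tx, ty, tz], claw], ...]. A call has 1 to 10 rows; each row is the pose to reach, as a shift and turn from the pose commanded when the call began, along the tool's axes at that moment; what a row does not reach only later rows make up. A row lasts 1/10 s, in which the tool goes at most 50 mm and 8.59 degrees, less where a joint would pass 70% of its speed; a pose out of reach is approached as far as the arm can. A call with a gripper value outside its range is refused whole. The fingers move at their own pace and stop on an object; FORCE is the grip in N (left out, the last holds). Time passes only in rows, so rows that repeat a pose let the fingers close. It gives the time, the measured TCP pose, the force and the opening at its end, in the units of the state.
- r.get_state(): the state, without advancing time (a new reading comes with each control period).
- r.snapshot(name): name is "side" or "top" or "wrist"; returns a dict with "image" (480x640x3 uint8, red, green, blue), "mtx" (3x3 intrinsics, pixels), "dist" ([k1, k2, p1, p2, k3] as OpenCV has them; the pictures are not rectified), "R" (3x3) and "t" (3): a world point X has camera coordinates R X + t; the wrist camera has in their place "T_tool_cam" (4x4, takes a point from camera to tool coordinates, whose origin is the TCP and whose axes are the tool frame's). Camera axes: x right, y down, z forward; pixel columns grow to the right and rows downward; lengths in m; the calibration is good to about 2 mm. A picture is of the moment at which its call begins: read the wrist's pose just before it. There is no depth.
- r.finish_job(): hands the job in, once; it reports no verdict.
The state is a dict: "clock": time; "q": joint angles; "qd": joint speeds; "joint_torque": joint torques, N m; "tool_pos": TCP position; "eef_rot": TCP orientation; "contact_force": force on the tool from outside, world axes, zero at the start; "moment": the same for the moment, N m; "opening": opening from 0.0 (shut) to 1.0 (fully open).
Only numpy, scipy, OpenCV 4.12 (cv2) and the standard library are available. Lean on these libraries where they do the work, as an engineer would, in place of code of your own. Each camera call takes 0.05 s, during which the arm holds its last target. There are 200 camera calls.

TASK

Bring the green stone in front of the analyser's orange nose: turn the three-armed carousel gently by pushing sideways on one of its arms with a fingertip, until the green stone's tray points straight at the nose, then take the hand away. Do not grip or lift anything, do not touch the stones (they stay lying in their trays), and leave the bottle, jar and tin on the bench where they are.

Things in the scene. Friction and masses are not known exactly. Their poses are not given: they have to be found in the camera images.
- analyser: fixed bench analyser. Origin: on the carousel's upright axis at bench level; x axis points from it to the measuring head. Grey pedestal plate under the carousel, radius 85 mm, 14 mm high; grey foot bar 10 mm high to the head, a white box 120 mm wide (y), 125 mm high, x = 200 to 300 mm. Its orange cone nose, 64 mm above the bench, points to the axis and ends at x = 177 mm.
- spot (a point): measuring spot before the nose, where the green stone's centre belongs in plan: 135 mm from the carousel's axis along the analyser's x axis, 42 mm before the nose's tip, 60 mm above the bench. Fixed; nothing is seen there.
- hub (a point): top centre of the carousel's dark hub (radius 30 mm), on the axis, 72 mm above the bench; turns with the carousel. At the end of each of the three arms is an open square aluminium tray 48 mm wide, from 45 to 60 mm above the bench, centre 135 mm from the axis, with one stone in it.
- carousel (a joint): angle of the carousel about its upright axis: 0 at the start, growing counter-clockwise seen from above, free from -7 to 7 rad. Friction about 0.07 N m (1 N at the arm), no spring, stays where left. Three aluminium arms 120 degrees apart: bars 14 mm wide, 45 to 65 mm above the bench, bare from 30 to 111 mm from the axis; 31 mm of free space below them.
- spoke_a (a point): point on the top of a carousel arm's bar, 75 mm out from the axis and 65 mm above the bench, on the arm's centre line; the arm runs radially through it, and its tray is farther out on the same line.
- spoke_b (a point): point on the top of the next arm, 120 degrees counter-clockwise from arm a, 75 mm out from the axis and 65 mm above the bench, on the arm's centre line; the arm runs radially through it, and its tray is farther out on the same line.
- spoke_c (a point): point on the top of the third arm, 240 degrees counter-clockwise from arm a, 75 mm out from the axis and 65 mm above the bench, on the arm's centre line; the arm runs radially through it, and its tray is farther out on the same line.
- green_stone: loose green mineral specimen, a rough faceted lump 36 mm across and 28 mm high, about 45 g, lying in one of the three trays (which tray varies), 135 mm from the carousel's axis; it has about 3 mm of play in the tray. Origin: centre of its underside, 48 mm above the bench. This is the stone to bring to the nose.
- white_stone: loose white mineral specimen, a rough faceted lump 36 mm across and 28 mm high, about 45 g, lying in one of the three trays (which tray varies), 135 mm from the carousel's axis; it has about 3 mm of play in the tray. Origin: centre of its underside, 48 mm above the bench.
- rust_stone: loose rust-brown mineral specimen, a rough faceted lump 36 mm across and 28 mm high, about 45 g, lying in one of the three trays (which tray varies), 135 mm from the carousel's axis; it has about 3 mm of play in the tray. Origin: centre of its underside, 48 mm above the bench.
- wash_bottle: loose white wash bottle with a blue cap and bent spout, radius 31 mm, 188 mm high, standing on the bench. Origin: centre of its underside. Bystander.
- reagent_jar: loose amber jar with a red cap, radius 32 mm, 110 mm high, standing on the bench. Origin: centre of its underside. Bystander.
- sample_tin: loose low steel tin, radius 35 mm, 45 mm high, standing on the bench. Origin: centre of its underside. Bystander.
Things that resemble listed ones, but are neither listed nor needed, are in the scene too. Several things have the shape of the rust_stone; the one meant has the colours described above.

How it is judged:
At the end, for the whole second after the job is handed in: The green stone's centre lies within 12 mm (in plan) of the measuring spot, the carousel is at rest, all three stones lie in their trays, and the bottle, jar and tin are within 20 mm of where they stood (horizontal distance between green_stone and spot below 0.012 m and velocity of joint carousel between -0.05 and 0.05 rad/s and height (world z) of green_stone between 0.042 and 0.056 m and horizontal distance between green_stone and hub between 0.12 and 0.15 m and height (world z) of white_stone between 0.042 and 0.056 m and horizontal distance between white_stone and hub between 0.12 and 0.15 m and height (world z) of rust_stone between 0.042 and 0.056 m and horizontal distance between rust_stone and hub between 0.12 and 0.15 m and distance of each of wash_bottle, reagent_jar, sample_tin from where it was at the start of the episode below 0.02 m); the robot touches nothing.
It fails at once if a stone is touched by the robot (more than 0.5 N) (contact force between any of the fingers, the arm and green_stone above 0.5 N or contact force between any of the fingers, the arm and white_stone above 0.5 N or contact force between any of the fingers, the arm and rust_stone above 0.5 N).
It fails at once if a stone is lifted out of its tray or falls from it (height (world z) of any of green_stone, white_stone, rust_stone above 0.063 m or height (world z) of any of green_stone, white_stone, rust_stone below 0.035 m).
It fails at once if the carousel is gripped, or pushed with more than 18 N (contact force between the fingers and carousel above 18 N).
It fails at once if the carousel is spun faster than 2.5 rad/s (velocity of joint carousel above 2.5 rad/s or velocity of joint carousel below -2.5 rad/s).
It fails at once if the wash bottle, jar or tin is moved more than 20 mm or tipped (distance of any of wash_bottle, reagent_jar, sample_tin from where it was at the start of the episode above 0.02 m or angle between any of wash_bottle, reagent_jar, sample_tin's own z axis and vertical above 0.3 rad).
It also fails if it takes over 51 s, if anything falls off the work surface, if the arm or the gripper's body presses on something with over 40 N, if the wrist force passes 120 N, or if a joint passes its speed limit or range.

## Working session

There is one attempt and no reset: what is moved stays moved. The work goes in short steps, Python scripts to look and compute and a shell command to move; the robot and the scene stay as the last step left them, time stands still between calls to the robot, and variables do not carry over. Pictures are saved under pics/ and viewed, about 8 in all and at most 12, crops included, and the job is handed in when it is done.

```bash
mkdir -p pics; python3 - <<'E'
from plant import r
import cv2
s=r.get_state();print(s)
for n in("top","side"):
    d=r.snapshot(n);cv2.imwrite(f"pics/{n}0.png",d["image"][:,:,::-1])
    import pickle;pickle.dump(d,open(f"{n}0.pkl","wb"))
E
```

```text
{'clock': 0.0, 'q': array([ 1.37879729,  0.69000409, -0.1945239 ,  1.56631051,  0.15729917,
        0.90248867, -0.21507782]), 'qd': array([ 0.00046223, -0.00102355, -0.00065586,  0.00050744, -0.00031905,
        0.00104836, -0.00086605]), 'joint_torque': array([ 1.08675904e-03, -5.27561510e+01, -1.26718026e+00, -1.53428203e+01,
       -5.28421788e-02,  6.52403163e-03,  1.71637039e-04]), 'tool_pos': array([ 0.1397531 , -0.60855806,  0.24590665]), 'eef_rot': array([ 7.82301411e-01, -6.22899411e-01, -7.47219339e-04, -5.18151072e-04]), 'contact_force': array([-0.71757934,  0.42788427, -0.16998834]), 'moment': array([-0.02713888, -0.01921619, -0.02148963]), 'opening': 0.9981001050936783}
```

View pics/top0.png

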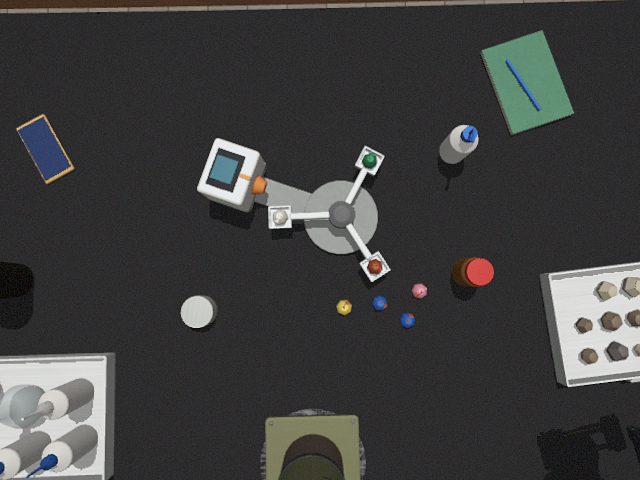

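View pics/side0.png

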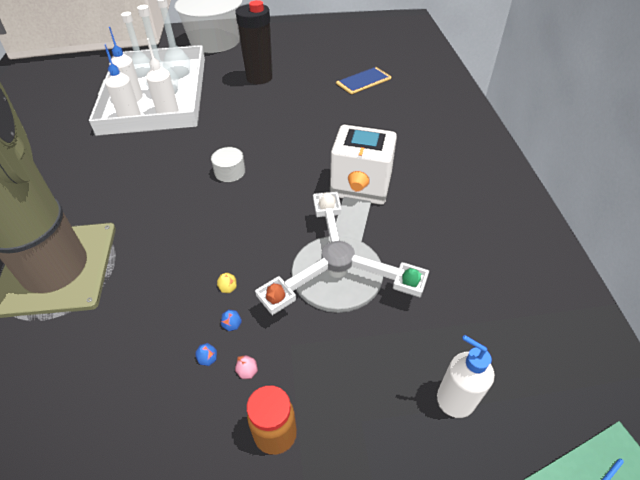

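The top view shows the hub at (341,215), green stone (370,159), white (280,216), rust (375,266), and the nose tip near (266,186). Next I'll localise them.

```bash
cat > h.py <<'E'
import numpy as np,cv2
def ray(d,uv):
    p=cv2.undistortPoints(np.array([[uv]],float),d["mtx"],d["dist"])[0,0]
    return -d["R"].T@d["t"], d["R"].T@np.array([*p,1])
def cast(d,uv,z):
    o,v=ray(d,uv); return o+v*(z-o[2])/v[2]
def blob(im,lo,hi,box):
    h=cv2.cvtColor(im,cv2.COLOR_RGB2HSV);m=cv2.inRange(h,lo,hi);k=np.zeros_like(m);x0,y0,x1,y1=box;k[y0:y1,x0:x1]=m[y0:y1,x0:x1]
    n,l,s,c=cv2.connectedComponentsWithStats(k)
    i=1+np.argmax(s[1:,4]);return c[i],s[i],l==i
def tri(d1,u1,d2,u2):
    A=np.zeros((3,3));b=np.zeros(3)
    for d,u in((d1,u1),(d2,u2)):
        o,v=ray(d,u);v=v/np.linalg.norm(v);P=np.eye(3)-np.outer(v,v);A+=P;b+=P@o
    return np.linalg.solve(A,b)
E
python3 - <<'E'
from h import *
import pickle
T=pickle.load(open("top0.pkl","rb"));S=pickle.load(open("side0.pkl","rb"))
G=((45,90,30),(85,255,255));O=((8,150,120),(20,255,255));R=((0,120,40),(10,255,255))
gt=blob(T["image"],*G,(340,130,400,190));gs=blob(S["image"],*G,(390,255,440,300))
rt=blob(T["image"],*R,(355,245,395,285))
nt=blob(T["image"],*O,(235,170,275,200));ns=blob(S["image"],*O,(340,165,375,195))
print(gt[:2],gs[:2],nt[:2],ns[:2],rt[:2])
print("green",cast(T,gt[0],.062),tri(T,gt[0],S,gs[0]));print("rust",cast(T,rt[0],.062))
print("nose",cast(T,nt[0],.064),tri(T,nt[0],S,ns[0]))
# hub: dark grey disc; plate
g=cv2.cvtColor(T["image"],cv2.COLOR_RGB2GRAY)
print(g[215,325:360],g[195:236,341])
c=cv2.HoughCircles(cv2.GaussianBlur(g,(3,3),0),cv2.HOUGH_GRADIENT,1,20,param1=80,param2=12,minRadius=9,maxRadius=40)
print([x for x in c[0] if abs(x[0]-341)<12 and abs(x[1]-215)<12])
hub=cast(T,(341.5,214.5),.072);print("hub",hub,tri(T,(341.5,214.5),S,(338.5,251)))
for n,u,z in(("white",(280,216.5),.062),("bottle",(455,148),.09),("jar",(480,272),.11),("tin",(199,311),.045),("yel",(344,307),.02)):print(n,cast(T,u,z))
# foot bar corners region & head top corners
for u in((217,140),(264,154),(247,210),(200,196)):print("headtop",cast(T,u,.125))
print("side cam",-S["R"].T@S["t"],"top",-T["R"].T@T["t"])
i=cv2.resize(T["image"][130:300,190:410],None,fx=3.5,fy=3.5,interpolation=cv2.INTER_CUBIC);cv2.imwrite("pics/crop.png",i[:,:,::-1])
E
```

```text
(array([369.16352201, 160.13207547]), array([362, 153,  14,  15, 159], dtype=int32)) (array([411.32818533, 277.01544402]), array([403, 268,  18,  19, 259], dtype=int32)) (array([258.37640449, 184.80337079]), array([252, 175,  14,  18, 178], dtype=int32)) (array([356.69444444, 182.12222222]), array([348, 171,  21,  20, 180], dtype=int32)) (array([374.49358974, 266.21153846]), array([367, 259,  15,  15, 156], dtype=int32))
green [ 0.66101202 -0.14081507  0.062     ] [ 0.66184351 -0.14125221  0.05732902]
rust [ 0.42810474 -0.14485069  0.062     ]
nose [0.6116973  0.10287386 0.064     ] [0.60995705 0.10304219 0.06308054]
[233 234 236 224 157  94  95  93 102 110 116 115 119 115 118 117 118 120
 117 115 115 115 118 117 114 103 102 100 102 100 133 165 161 160 155] [157 161 161 158 162 154 100 109 110 108 114 121 119 121 114 120 119 119
 119 119 118 120 115 113 113 118 112  97  95  93  92  95  77  65 101  98
  99  99 100  99  92]
[array([348.5, 211.5,  27.1], dtype=float32)]
hub [ 0.54099943 -0.07634269  0.072     ] [ 0.54286078 -0.07656241  0.06716136]
white [0.54119534 0.05716687 0.062     ]
bottle [ 0.67591109 -0.32245061  0.09      ]
jar [ 0.41000401 -0.35612967  0.11      ]
tin [0.3409657  0.23800657 0.045     ]
yel [ 0.33978432 -0.07820987  0.02      ]
headtop [0.69534134 0.17862214 0.125     ]
headtop [0.6637363  0.08216841 0.125     ]
headtop [0.54816852 0.11866395 0.125     ]
headtop [0.57935658 0.21427191 0.125     ]
side cam [ 0.45297399 -0.589953    0.69935563] top [ 0.40885441 -0.03572994  1.0979275 ]
```

View pics/crop.png

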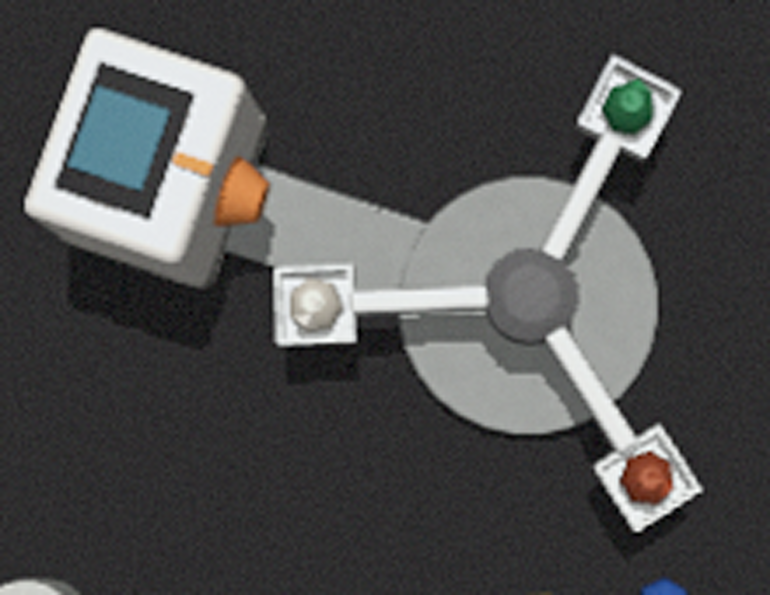

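The crop shows the white arm near the nose and the green tray upper right. The hub is at about (0.5425, -0.076), with the arms at about -29° (green), 91° (white) and 211° (rust), and the nose at about 70.5°. I need about +99.5°. I'll push the rust arm on the near side, starting by closing the fingers and moving over the gap behind it.

```bash
python3 -m pendant '[[[0,0,0],[-0.02,-0.02,0],0],[[0,0,0],[-0.06,-0.058,0],0],[[0,0,0],[-0.09,-0.087,0],0],[[0,0,0],[-0.12,-0.116,0],0],[[0,0,0],[-0.15,-0.145,0],0],[[0,0,0],[-0.18,-0.174,0],0],[[0,0,0],[-0.21,-0.203,0],0],[[0,0,0],[-0.24,-0.232,0],0],[[0,0,0],[-0.27,-0.261,0],0],[[0,0,0],[-0.29,-0.28,0],0]]' 10
python3 -m pendant '[[[0,0,0],[-0.03,-0.029,0],0],[[0,0,0],[-0.06,-0.058,0],0],[[0,0,0],[-0.09,-0.087,0],0],[[0,0,0],[-0.12,-0.116,0],0],[[0,0,0],[-0.145,-0.142,0],0],[[0,0,0],[-0.16,-0.156,0],0],[[0,0,0],[-0.166,-0.162,0],0],[[0,0,0],[-0.166,-0.162,0],0],[[0,0,0],[-0.166,-0.162,0],0]]'
python3 - <<'E'
from plant import r
import cv2,pickle
s=r.get_state();print(s)
for n in ("top","wrist"):
    d=r.snapshot(n);d["s"]=s;pickle.dump(d,open(n+"1.pkl","wb"));cv2.imwrite(f"pics/{n}1.png",d["image"][:,:,::-1]);
print(d["T_tool_cam"])
E
```

```text
clock: 1.1
tool_pos: [0.3492, -0.261, 0.2467]
eef_rot: [0.783, -0.622, -0.0, -0.0]
contact_force: [0.1, -0.1, 0.7]
opening: 0.116
clock: 2.0
tool_pos: [0.4677, -0.0671, 0.2465]
eef_rot: [0.782, -0.624, -0.0, 0.001]
contact_force: [-0.7, 0.2, 0.4]
opening: 0.003
{'clock': 2.0, 'q': array([ 0.12878525,  0.494919  , -0.12752454,  2.0122404 ,  0.10269192,
        0.64172011, -1.41281721]), 'qd': array([ 0.0131624 , -0.00358815,  0.00579365,  0.00580142, -0.00036327,
       -0.00065388, -0.00398439]), 'joint_torque': array([-9.25020017e-01, -3.96503162e+01, -5.93195446e-01, -1.20883620e+01,
       -5.03160304e-02, -1.13326851e-01, -3.92987713e-03]), 'tool_pos': array([ 0.46767262, -0.06714749,  0.2465128 ]), 'eef_rot': array([ 7.81707528e-01, -6.23644653e-01, -2.43383393e-04,  7.92328139e-04]), 'contact_force': array([-0.73009152,  0.18280833,  0.35403566]), 'moment': array([ 0.01820779, -0.01600857, -0.0136246 ]), 'opening': 0.0034731704879225004}
[[ 9.99999630e-01  1.45104973e-04 -8.48398702e-04 -4.37226341e-04]
 [ 1.33618355e-04  9.47565823e-01  3.19560624e-01 -8.38330412e-02]
 [ 8.50283451e-04 -3.19560619e-01  9.47565453e-01 -1.38127190e-01]
 [ 0.00000000e+00  0.00000000e+00  0.00000000e+00  1.00000000e+00]]
```

View pics/wrist1.png

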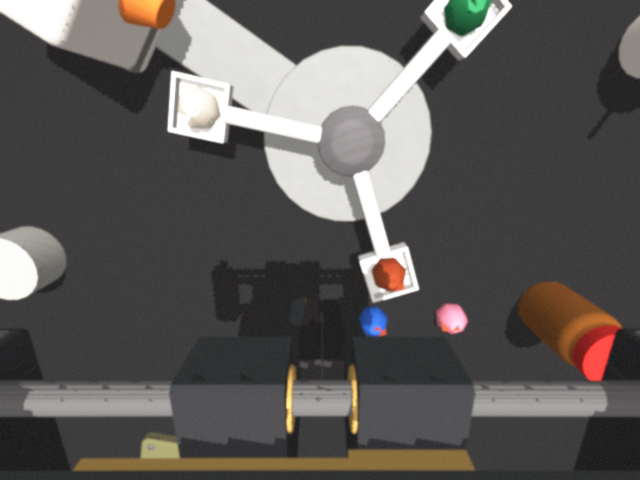

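Wrist view: hub (351,140), rust stone (388,273), white (198,107), green at the top. The finger shape is unclear in the dark, so I'll brighten it and cross-check the geometry.

```bash
python3 - <<'E'
from h import *
import pickle
from scipy.spatial.transform import Rotation as Ro
d=pickle.load(open("wrist1.pkl","rb"));s=d["s"]
M=np.eye(4);M[:3,:3]=Ro.from_quat(s["eef_rot"]).as_matrix();M[:3,3]=s["tool_pos"]
W=np.linalg.inv(M@d["T_tool_cam"]);d["R"]=W[:3,:3];d["t"]=W[:3,3]
print(d["mtx"][0,0])
h=cast(d,(351.5,140),.072);print("hub",h)
for n,u,z in(("rust",(389,273),.062),("white",(199,106),.062),("green",(468,12),.062),("nose",(175,10),.064)):
    p=cast(d,u,z)-h;print(n,p+h,np.degrees(np.arctan2(p[1],p[0])),np.hypot(*p[:2]))
for p in((0,0,0),(.0175,0,.008),(0,-.009,.008),(0,.009,.008)):
    q=d["R"]@(M@np.r_[p,1])[:3]+d["t"];print(p,cv2.projectPoints(np.array([q]),np.zeros(3),np.zeros(3),d["mtx"],d["dist"])[0].ravel())
i=d["image"][230:480,130:510].astype(float);i=(255*(i/255)**.35).astype(np.uint8)
cv2.imwrite("pics/bright.png",cv2.resize(i,None,fx=2,fy=2)[:,:,::-1])
E
```

```text
350.81641390800104
hub [ 0.5460207  -0.07474157  0.072     ]
rust [ 0.43154423 -0.14345625  0.062     ] -149.02564447555932 0.1335161778439142
white [0.54383187 0.058138   0.062     ] 90.94370601253287 0.13289759506743173
green [ 0.65968173 -0.14117461  0.062     ] -30.3055986567384 0.13165172833422992
nose [0.60936893 0.08348517 0.064     ] 68.18063239452613 0.17043678994445527
(0, 0, 0) [322.93133461 325.95137274]
(0.0175, 0, 0.008) [360.05150701 316.93146106]
(0, -0.009, 0.008) [322.90677655 299.71404481]
(0, 0.009, 0.008) [322.86977875 333.53351129]
```

View pics/bright.png

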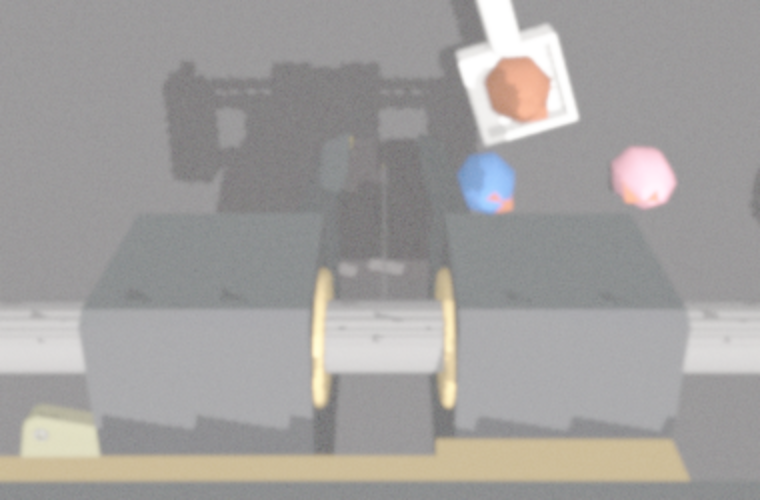

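Closed fingers confirmed, about 27 mm across (dark pair with a seam). The wrist view puts the hub at (0.546, -0.075), which agrees with the top view. Next: descend, then work out the arc.

```bash
python3 -m pendant '[[[0,0,0],[0,0,0.02],0],[[0,0,0],[0,0,0.055],0],[[0,0,0],[0,0,0.09],0],[[0,0,0],[0,0,0.125],0],[[0,0,0],[0,0,0.16],0],[[0,0,0],[0,0,0.18],0],[[0,0,0],[0,0,0.19],0],[[0,0,0],[0,0,0.197],0],[[0,0,0],[0,0,0.197],0]]'
python3 - <<'E'
from h import *
from scipy.spatial.transform import Rotation as Ro
from plant import r
s=r.get_state();R=Ro.from_quat(s["eef_rot"]).as_matrix();hub=np.array([.544,-.0755])
ph=174+3.3*np.arange(0,36);P=hub+.075*np.c_[np.cos(np.radians(ph)),np.sin(np.radians(ph))]
P[0]=s["tool_pos"][:2]
for k in range(0,35,9):
    D=(P[k+1:k+10]-P[k])@R[:2,:2];print(ph[min(k+9,35)],(D*1000).round(0).astype(int).tolist())
E
```

```text
clock: 3.0
tool_pos: [0.4686, -0.0663, 0.0497]
eef_rot: [0.782, -0.623, 0.0, 0.0]
contact_force: [-0.0, 0.5, -0.1]
opening: 0.006
203.7 [[6, 1], [10, 2], [14, 3], [18, 3], [23, 4], [27, 4], [31, 3], [36, 3], [40, 2]]
233.4 [[4, -1], [8, -2], [12, -4], [16, -5], [20, -7], [24, -9], [28, -11], [31, -14], [35, -17]]
263.1 [[3, -3], [6, -6], [9, -9], [12, -13], [14, -16], [16, -20], [18, -24], [20, -28], [22, -32]]
289.5 [[1, -4], [2, -8], [3, -13], [4, -17], [4, -21], [4, -25], [4, -30], [4, -34]]
```

```bash
python3 -m pendant '[[[0,0,0],[0.005,0.001,0],0],[[0,0,0],[0.01,0.002,0],0],[[0,0,0],[0.014,0.003,0],0],[[0,0,0],[0.018,0.003,0],0],[[0,0,0],[0.022,0.004,0],0],[[0,0,0],[0.026,0.004,0],0],[[0,0,0],[0.03,0.003,0],0],[[0,0,0],[0.035,0.003,0],0],[[0,0,0],[0.04,0.002,0],0]]'
python3 -m pendant '[[[0,0,0],[0.004,-0.001,0],0],[[0,0,0],[0.008,-0.002,0],0],[[0,0,0],[0.012,-0.004,0],0],[[0,0,0],[0.016,-0.005,0],0],[[0,0,0],[0.02,-0.007,0],0],[[0,0,0],[0.024,-0.009,0],0],[[0,0,0],[0.028,-0.011,0],0],[[0,0,0],[0.031,-0.014,0],0],[[0,0,0],[0.035,-0.017,0],0],[[0,0,0],[0.035,-0.017,0],0]]'
cat > look.py <<'E'
import sys
from h import *
from plant import r
d=r.snapshot("top");print(r.get_state()["tool_pos"].round(4));hub=np.array([.544,-.0755])
cv2.imwrite(f"pics/{sys.argv[1]}.png",cv2.resize(d["image"][100:330,180:420],None,fx=2.5,fy=2.5)[:,:,::-1])
for n,a in(("green",((45,90,30),(85,255,255))),("rust",((0,120,40),(10,255,255)))):
    try:
        b=blob(d["image"],*a,(265,140,400,285));p=cast(d,b[0],.062)[:2];v=p-hub;print(n,b[0],b[1][4],p,np.degrees(np.arctan2(v[1],v[0])),np.hypot(*v))
    except Exception as e:print(n,e)
E
python3 look.py a
```

```text
clock: 3.9
tool_pos: [0.4757, -0.1052, 0.0496]
eef_rot: [0.782, -0.623, -0.0, -0.0]
contact_force: [0.0, 1.6, -0.4]
opening: 0.004
clock: 4.9
tool_pos: [0.5012, -0.1364, 0.0498]
eef_rot: [0.782, -0.623, 0.001, -0.0]
contact_force: [-0.0, -0.7, -0.8]
opening: 0.004
[ 0.5008 -0.1362  0.0498]
green [324.96688742 155.38410596] 151 [ 0.67397777 -0.04401045] 13.61858136202196 0.1337378475057067
rust [265.  185.5] 2 [0.61020467 0.08870773] 68.04187547178798 0.17705150973464293
```

View pics/a.png

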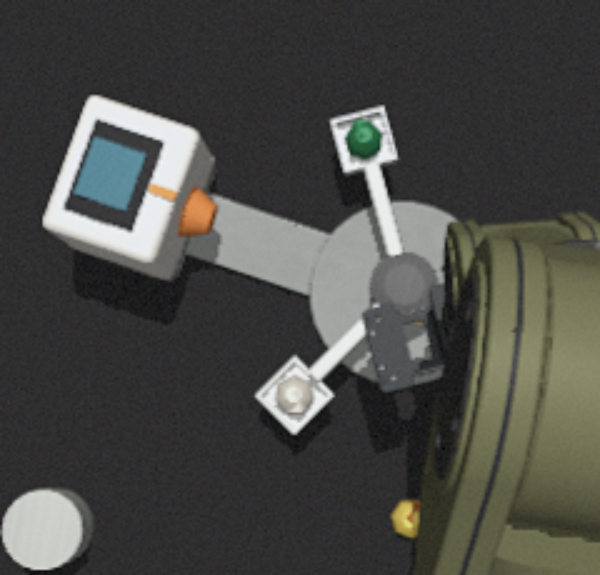

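The push works: the green stone is now at 13.6° (pixel (325,155) in the top image), tray seated, and nothing else moved. Continuing.

```bash
python3 -m pendant '[[[0,0,0],[0.003,-0.003,0],0],[[0,0,0],[0.006,-0.006,0],0],[[0,0,0],[0.009,-0.009,0],0],[[0,0,0],[0.012,-0.013,0],0],[[0,0,0],[0.014,-0.016,0],0],[[0,0,0],[0.016,-0.02,0],0],[[0,0,0],[0.018,-0.024,0],0],[[0,0,0],[0.02,-0.028,0],0],[[0,0,0],[0.022,-0.032,0],0]]'
python3 -m pendant '[[[0,0,0],[0.001,-0.004,0],0],[[0,0,0],[0.002,-0.008,0],0],[[0,0,0],[0.003,-0.013,0],0],[[0,0,0],[0.004,-0.017,0],0],[[0,0,0],[0.004,-0.02,0],0],[[0,0,0],[0.004,-0.022,0],0],[[0,0,0],[0.004,-0.022,0],0],[[0,0,0],[0.004,-0.022,0],0]]'
python3 look.py b
```

```text
clock: 5.85
tool_pos: [0.5365, -0.1499, 0.0497]
eef_rot: [0.782, -0.623, 0.0, 0.0]
contact_force: [-1.2, 1.0, 0.6]
opening: 0.002
clock: 6.65
tool_pos: [0.5591, -0.1488, 0.0499]
eef_rot: [0.782, -0.623, 0.001, -0.0]
contact_force: [-0.8, 0.0, 0.1]
opening: 0.005
[ 0.559  -0.1488  0.0499]
green [287.66883117 183.27922078] 154 [0.61393155 0.03910556] 58.60873529828022 0.13425668070465796
rust attempt to get argmax of an empty sequence
```

```bash
python3 -m pendant '[[[0,0,0],[0,-0.002,0],0],[[0,0,0],[0,-0.005,0],0],[[0,0,0],[0,-0.008,0],0],[[0,0,0],[0,-0.01,0],0],[[0,0,0],[-0.001,-0.012,0],0],[[0,0,0],[-0.001,-0.0135,0],0],[[0,0,0],[-0.001,-0.014,0],0],[[0,0,0],[-0.001,-0.014,0],0]]'
python3 look.py c
```

```text
clock: 7.5
tool_pos: [0.5722, -0.1445, 0.0497]
eef_rot: [0.782, -0.623, 0.0, -0.0]
contact_force: [-0.3, -0.4, -0.3]
opening: 0.005
[ 0.5722 -0.1446  0.0498]
green [282.52597403 195.44155844] 154 [0.58733536 0.05083627] 71.06721216094319 0.13356199666590343
rust attempt to get argmax of an empty sequence
```

View pics/c.png

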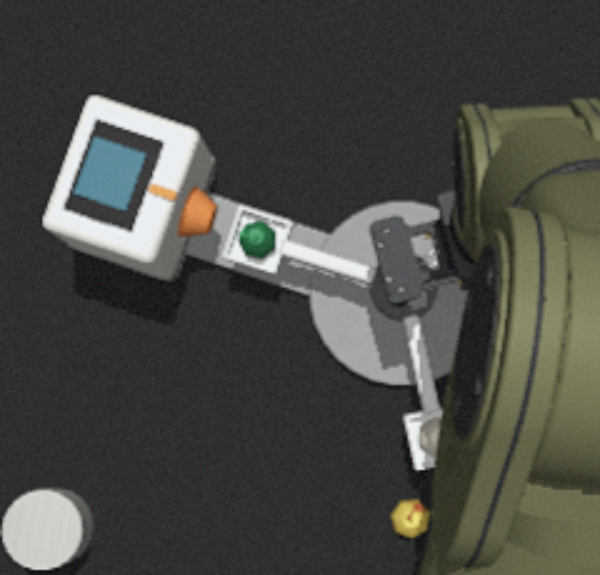

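Visually the green tray faces the nose; the stone reads 71.1°. My nose-angle estimates spread over 68–72°, so I'll tighten the target using the foot-bar edges, head edges and plate centre.

```bash
python3 - <<'E'
from h import *
import pickle
T=pickle.load(open("top0.pkl","rb"));S=pickle.load(open("side0.pkl","rb"))
g=cv2.cvtColor(T["image"],cv2.COLOR_RGB2GRAY);hsv=cv2.cvtColor(T["image"],cv2.COLOR_RGB2HSV)
# foot bar upper edge (bar z=.010): gray/black transition per column
pts=[]
for u in range(276,308):
    col=g[165:205,u].astype(float);k=np.argmax(col>90)
    if k>0: pts.append((u,165+k-1+(90-col[k-1])/(col[k]-col[k-1])))
W=np.array([cast(T,p,.010)[:2] for p in pts]);vx,vy,x0,y0=cv2.fitLine(W.astype(np.float32),cv2.DIST_HUBER,0,.01,.01).ravel()
print("bar edge",len(pts),np.degrees(np.arctan2(vy,vx))%180)
# plate: visible gray (not arms/shadow) rim -> ellipse fit on world pts z=.014
m=((g>45)&(hsv[:,:,1]<40)).astype(np.uint8);P=[]
for a in np.r_[np.arange(-40,50,3),np.arange(70,110,3),np.arange(195,230,3),np.arange(250,280,3)]:
    c,s_=np.cos(np.radians(a)),np.sin(np.radians(a))
    rr=np.arange(28,46,.25);v=cv2.remap(g,(341.5+rr*c).astype(np.float32)[None],(217+rr*s_).astype(np.float32)[None],cv2.INTER_LINEAR)[0].astype(float)
    k=np.argmin(np.diff(v[::2]))*2+1;P.append(cast(T,(341.5+rr[k]*c,217+rr[k]*s_),.014)[:2])
P=np.array(P)
from scipy.optimize import least_squares
f=least_squares(lambda p:np.hypot(*(P-p[:2]).T)-p[2],[.544,-.0755,.085],loss="soft_l1",f_scale=.001);print("plate",f.x,np.median(abs(f.fun)))
hub=f.x[:2]
n=np.array([vx,vy]);print("hub to edge perp",np.cross(n,hub-[x0,y0]))
# head top: bright white region
c,st,mm=blob(T["image"],(0,0,215),(180,40,255),(190,130,270,215));cn=cv2.findContours(mm.astype(np.uint8),0,2)[0]
rc=cv2.boxPoints(cv2.minAreaRect(max(cn,key=len)));Wc=np.array([cast(T,p,.125)[:2] for p in rc]);print("head corners",Wc.round(4).tolist())
ctr=Wc.mean(0);e=np.roll(Wc,-1,0)-Wc;print("edge angles",np.degrees(np.arctan2(e[:,1],e[:,0]))%90,np.hypot(*e.T))
v=ctr-hub;print("ctr ang",np.degrees(np.arctan2(v[1],v[0])),np.hypot(*v))
E
```

```text
bar edge 32 69.780914
plate [ 0.54367576 -0.07673989  0.08399988] 0.0005911606181476653
hub to edge perp 0.03058421913357389
head corners [[0.5946, 0.2198], [0.7018, 0.181], [0.6675, 0.0932], [0.5607, 0.1327]]
edge angles [70.09490086 68.66986643 69.69069643 68.76553255] [0.11406305 0.09428944 0.11388976 0.09348199]
ctr ang 69.44920892121996 0.24927888434639422<stdin>:22: DeprecationWarning: Arrays of 2-dimensional vectors are deprecated. Use arrays of 3-dimensional vectors instead. (deprecated in NumPy 2.0)
```

The axis comes out at 69.6° from the bar, head edges and head centre alike. The spot is therefore about (0.5907, 0.0498), and the stone is about 3.6 mm from it, well inside 12 mm. Backing off and lifting.

```bash
python3 -m pendant '[[[0,0,0],[0,0.004,0],0],[[0,0,0],[0,0.01,0],0],[[0,0,0],[0.001,0.015,0],0],[[0,0,0],[0.001,0.015,-0.02],0],[[0,0,0],[0.001,0.015,-0.05],0],[[0,0,0],[0.001,0.015,-0.09],0],[[0,0,0],[0.001,0.015,-0.13],0],[[0,0,0],[0.001,0.015,-0.17],0],[[0,0,0],[0.001,0.015,-0.19],0],[[0,0,0],[0.001,0.015,-0.2],0]]'
python3 -m pendant '[[[0,0,0],[0.02,0.02,0],0],[[0,0,0],[0.06,0.05,0],0],[[0,0,0],[0.1,0.08,0],0],[[0,0,0],[0.14,0.11,0],0],[[0,0,0],[0.18,0.14,0],0],[[0,0,0],[0.22,0.17,0],0],[[0,0,0],[0.25,0.19,0],0],[[0,0,0],[0.26,0.2,0],0],[[0,0,0],[0.26,0.2,0],0],[[0,0,0],[0.26,0.2,0],0]]'
python3 look.py d; python3 - <<'E'
from plant import r
import cv2
cv2.imwrite("pics/d.png",r.snapshot("top")["image"][:,:,::-1])
E
```

```text
clock: 8.55
tool_pos: [0.558, -0.1495, 0.252]
eef_rot: [0.782, -0.623, 0.002, -0.001]
contact_force: [-0.4, -0.3, -0.2]
opening: 0.003
clock: 9.55
tool_pos: [0.4218, -0.4448, 0.2492]
eef_rot: [0.783, -0.622, -0.001, -0.001]
contact_force: [-0.1, 0.4, -0.6]
opening: 0.004
[ 0.4225 -0.4442  0.2494]
green [282.5974026  195.42857143] 154 [0.58736023 0.05067996] 71.0353316093938 0.13342222970655365
rust [386.26143791 173.22222222] 153 [ 0.63095258 -0.17736407] -49.51546829674333 0.133929232142511
```

View pics/d.png

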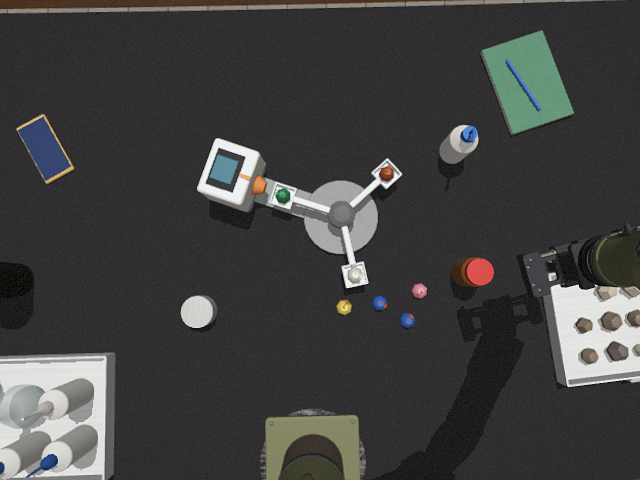

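The green tray (283,195) sits before the nose. White (355,274) and rust (386,173) are in their trays, the bottle, jar and tin have not moved, and the hand is clear.

```bash
python3 -c "
from plant import r
r.finish_job();print(r.get_state()['clock'])"
```

```text
the job is handed in; nothing more can be done
the job is handed in; nothing more can be done
```

The green stone now sits in front of the nose. I turned the carousel counter-clockwise about 100° by pushing the rust stone's arm with the closed fingertips, then backed off, lifted the hand clear and handed the job in at about 9.7 s. The force readings taken after each move stayed under about 2 N.

- **Stone position:** the last top picture puts the green stone at (0.587, 0.051). The spot is at about (0.591, 0.050), so it is about 3.5 mm off, against the 12 mm allowed.
- **Everything else:** all three stones lie in their trays. The stone's reading did not change after the hand left. The bottle, jar and tin look unmoved in the picture; I did not measure them again.
- **Disagreement:** rough early sightings of the nose put its direction anywhere from 68° to 72°. Fits to the foot bar, head edges and head centre gave 69.6°, and I used that; the stone ended at about 71°. Even at 68° the stone would still be within the 12 mm.

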